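# Unstack the enamel jars and return each to its cell in the colour rack

## Robot

A 6-joint arm with a two-finger parallel gripper is mounted at the origin on a cart in front of the work surface, level with it; the furniture and walls round the work are solid. World frame = base frame: x ahead of the robot, y to its left, z up, the work surface at z = 0. Lengths are in m, angles in rad, forces in N, time in s.
With the tool pointing down it reaches from about 0.35 to 0.925 m from the base axis. Payload 6.4 kg.
Tool frame: the origin (TCP) lies at the very end of the fingers, on their centre line; the grasp point (between the pads) lies 19 mm behind it (arm.grip_point_offset is the distance from the TCP to the grasp point, in m); z points along the fingers, y is the direction in which the jaws open and shut (so a half turn about z gives the same grasp; the last joint's range is limited). The gripper opens to 94 mm and grips with 3 to 60 N. Pads are 16 mm wide; open, the fingers measure 119 mm over their backs; the gripper's body (75 mm by 177 mm) begins 78 mm behind the grasp point.
Start: joints at [-1.419, 0.245, 1.558, -0, 1.339, -0.174], TCP at [0.208, -0.616, 0.205] pointing down, gripper open.
Joint ranges: [-3.13, 3.13], [-1.02, 2.26], [0.13, 2.54], [-0.95, 4.09], [0.21, 2.88], [-2.74, 2.74]. Speed limits (rad/s): [2.57, 2.57, 3.14, 3.14, 3.14, 3.14].

## Interface

Orientations are given as [roll, pitch, yaw] about the fixed x, y, z axes, in that order (R = Rz(yaw) Ry(pitch) Rx(roll)).
In Python, from bench import arm, optics, order gives the robot as it stands. The module is installed in compiled form; this text tells all that it offers.
- The arm moves only by the shell command python3 -m inch 'ROWS' [FORCE]. ROWS is JSON, a list of rows, each a list of 7 numbers: the shift along the world's x, y, z in cm, then the turn, a rotation vector about the world's x, y, z in rad, then the gripper's target within -1 to 1 (fully open at 1, half-way at 0, shut at -1). A call has 1 to 5 rows; each row is the pose to reach, as a shift and turn from the pose measured when the call began; what a row does not reach only later rows make up. A row lasts 1/10 s, in which the tool goes at most 50 mm and 8.59 degrees, less where a joint would pass 70% of its speed; a pose out of reach is approached as far as the arm can. A call with a gripper value outside its range is refused whole. The fingers move at their own pace and stop on an object; FORCE is the grip in N (left out, the last holds). Time passes only in rows, so rows that repeat a pose let the fingers close. It gives the time, the measured TCP pose, the force and the opening at its end, in the units of the state.
- arm.get_obs(): the state, without advancing time (a new reading comes with each control period).
- optics.grab_frame(name): name is "side" or "top"; returns the picture (400x640x3 uint8, blue, green, red); there is no depth.
- optics.calibration(name): a dict with "intrinsics" (3x3 intrinsics, pixels), "eye" and "rotation" of the camera in the world. Camera axes: x right, y down, z forward; pixel columns grow to the right and rows downward; lengths in m; the calibration is good to about 2 mm. A picture is of the moment at which its call begins. calibration takes no time and is no camera call.
- order.close_job(): hands the job in, once; it reports no verdict.
The state is a dict: "t": time; "qpos": joint angles; "qd": joint speeds; "joint_efforts": joint torques, N m; "tool_pos": TCP position; "tool_rot": TCP orientation; "ft_force": force on the tool from outside, world axes, zero at the start; "ft_torque": the same for the moment, N m; "finger_gap": finger opening in m.
Only numpy, scipy, OpenCV 4.12 (cv2) and the standard library are available. Lean on these libraries where they do the work, as an engineer would, in place of code of your own. Each camera call takes 0.05 s, during which the arm holds its last target.

## Task

The four enamel jars have been left piled two on two: take the stacks apart and stand each jar back in the wooden rack, in the cell behind the fired sample chip whose colour matches the label on the jar's lid. Each jar must stand flat on the floor of its own cell, one per cell. Keep the jars upright and set them down gently instead of dropping them, and leave the rubber air puffer and the eye loupe where they are.

Things in the scene. Friction and masses are not known exactly. Their poses are not given: they have to be found in the camera images.
- jar_red_mid (a point): Lidded enamel jar, red label over its lid (top and rim), brownish powder inside; starts on top of one of the wider jars. 58 mm tall; lid 42 mm in diameter, the top 15 mm of the height; body 36 mm across below it, 33 mm at the foot. About 45 g. Point: on its axis, half-way up (29 mm above its underside). z is up.
- jar_blue_mid (a point): Lidded enamel jar, blue label over its lid (top and rim), violet powder inside; starts on top of one of the wider jars. 58 mm tall; lid 42 mm in diameter, the top 15 mm of the height; body 36 mm across below it, 33 mm at the foot. About 45 g. Point: on its axis, half-way up (29 mm above its underside). z is up.
- jar_green_mid (a point): Wider lidded enamel jar, green label over its lid (top and rim); starts on the bench under a smaller jar, so that a 6 mm ring of green lid shows from above. 62 mm tall; lid 54 mm in diameter, the top 16 mm of the height; body 50 mm across below it, 46 mm at the foot. About 70 g. Point: on its axis, half-way up (31 mm above its underside). z is up.
- jar_yellow_mid (a point): Wider lidded enamel jar, yellow label over its lid (top and rim); starts on the bench under a smaller jar, so that a 6 mm ring of yellow lid shows from above. 62 mm tall; lid 54 mm in diameter, the top 16 mm of the height; body 50 mm across below it, 46 mm at the foot. About 70 g. Point: on its axis, half-way up (31 mm above its underside). z is up.
- cell_red (a point): Floor centre of the wooden rack's cell for the red jar, behind the red chip (25 mm disc on the rack's 12 mm high front ledge, 55 mm from here towards this frame's -x). Fixed rack; four cells in a row along this y, 71 mm centre to centre, 66 mm square inside; floor 6 mm above the bench; walls and dividers 5 mm thick, tops 20 mm above the floor. x points to the rack's back, z up.
- cell_blue (a point): Floor centre of the wooden rack's cell for the blue jar, behind the blue chip (25 mm disc on the rack's 12 mm high front ledge, 55 mm from here towards this frame's -x). Fixed rack; four cells in a row along this y, 71 mm centre to centre, 66 mm square inside; floor 6 mm above the bench; walls and dividers 5 mm thick, tops 20 mm above the floor. x points to the rack's back, z up.
- cell_green (a point): Floor centre of the wooden rack's cell for the green jar, behind the green chip (25 mm disc on the rack's 12 mm high front ledge, 55 mm from here towards this frame's -x). Fixed rack; four cells in a row along this y, 71 mm centre to centre, 66 mm square inside; floor 6 mm above the bench; walls and dividers 5 mm thick, tops 20 mm above the floor. x points to the rack's back, z up.
- cell_yellow (a point): Floor centre of the wooden rack's cell for the yellow jar, behind the yellow chip (25 mm disc on the rack's 12 mm high front ledge, 55 mm from here towards this frame's -x). Fixed rack; four cells in a row along this y, 71 mm centre to centre, 66 mm square inside; floor 6 mm above the bench; walls and dividers 5 mm thick, tops 20 mm above the floor. x points to the rack's back, z up.
- puffer_mid (a point): Bystander, loose: orange-red rubber air puffer lying on the bench between rack and stacks, bulb 42 mm in diameter, 88 mm long overall along y, nozzle towards +y. Point: 21 mm above the bench, about the middle of its length.
- loupe_mid (a point): Bystander, loose: black eye loupe standing on the bench, 34 mm across, 30 mm tall. Point: on its axis, 15 mm above the bench.
Not all that is in view belongs to the job. What is shaped like the part that bears jar_green_mid but turquoise is not meant.

How it is judged:
By the outcome, as a careful person would: the job done as asked, in the order asked, and still so for the second after the job is handed in, with the robot touching nothing.
It also fails if it takes over 115 s, if anything falls off the work surface, if the arm or the gripper's body presses on something with over 40 N, if the wrist force passes 120 N, or if a joint passes its speed limit or range.

## Working session

There is one attempt and no reset: what is moved stays moved. The work goes in short steps, Python scripts to look and compute and a shell command to move; the robot and the scene stay as the last step left them, time stands still between calls to the robot, and variables do not carry over. Pictures are saved under pics/ and viewed, and the job is handed in when it is done.

```bash
mkdir -p pics; python3 - <<'E'
from bench import arm, optics, order
import cv2
for n in("top","side"):
    cv2.imwrite(f"pics/{n}0.png",optics.grab_frame(n))
    c=optics.calibration(n);print(n,c)
o=arm.get_obs();print(o["t"],o["tool_pos"],o["tool_rot"],o["finger_gap"],o["ft_force"],arm.grip_point_offset)
E
```

```text
top {'intrinsics': array([[408.31775694,   0.        , 319.43671036],
       [  0.        , 408.31775694, 202.57142364],
       [  0.        ,   0.        ,   1.        ]]), 'eye': array([ 0.45814502, -0.01663677,  1.28780541]), 'rotation': array([-3.07866859e+00,  2.24343390e-03, -1.56733059e+00])}
side {'intrinsics': array([[409.24884318,   0.        , 316.29715687],
       [  0.        , 409.24884318, 198.46988473],
       [  0.        ,   0.        ,   1.        ]]), 'eye': array([0.43886973, 0.80183696, 0.65876435]), 'rotation': array([-2.17098968e+00,  1.16326406e-03, -3.07225856e+00])}
0.1 [ 0.20799456 -0.61526805  0.20445867] [-3.13991876e+00 -3.19020362e-04  3.25838017e-01] 0.09426679888045265 [-0.59364506  0.7397494  -0.66680457] 0.0188
```

View pics/top0.png

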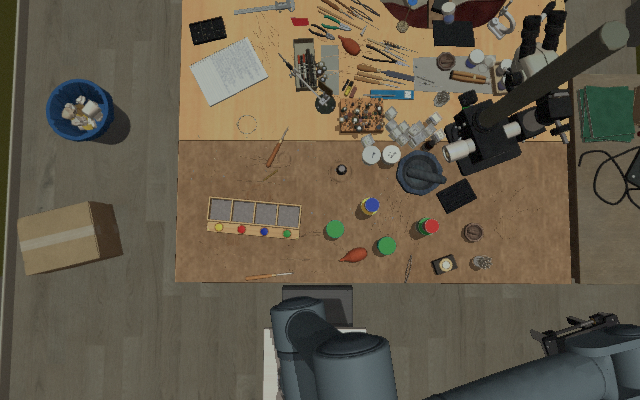

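View pics/side0.png

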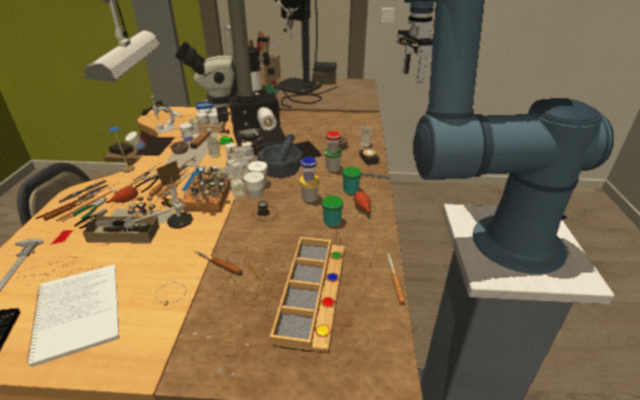

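```bash
python3 - <<'E'
import cv2
a=cv2.imread("pics/top0.png");cv2.imwrite("pics/topz.png",cv2.resize(a[150:290,195:495],None,fx=2.66,fy=2.66,interpolation=cv2.INTER_CUBIC))
a=cv2.imread("pics/side0.png");cv2.imwrite("pics/sidez.png",cv2.resize(a[110:360,240:400],None,fx=2.4,fy=2.4,interpolation=cv2.INTER_CUBIC))
E
```

```text
(no output)
```

View pics/topz.png

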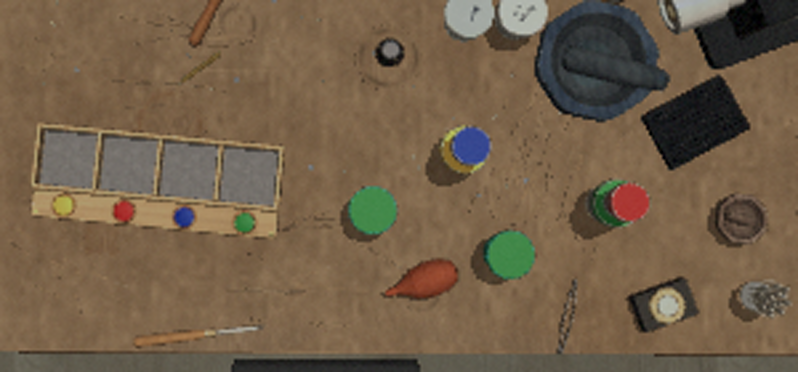

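View pics/sidez.png

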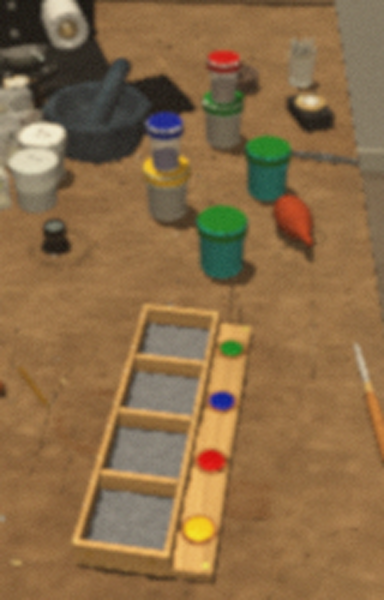

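```bash
cat > h.py <<'E'
from bench import arm, optics, order
import cv2, numpy as np
from scipy.spatial.transform import Rotation as R
CAL={n:optics.calibration(n) for n in("top","side")}
def ray(n,uv,z):
    c=CAL[n];d=R.from_euler("xyz",c["rotation"]).as_matrix()@np.linalg.inv(c["intrinsics"])@[uv[0],uv[1],1]
    e=c["eye"];return (e+d*(z-e[2])/d[2])[:2]
def px(n,p):
    c=CAL[n];q=c["intrinsics"]@R.from_euler("xyz",c["rotation"]).as_matrix().T@(np.array(p)-c["eye"]);return q[:2]/q[2]
HUE={"red":[(0,6),(174,180)],"blue":[(110,130)],"green":[(55,80)],"yellow":[(22,33)]}
def mask(img,col,smin=130,vmin=60):
    h=cv2.cvtColor(img,cv2.COLOR_BGR2HSV);m=0
    for a,b in HUE[col]: m=m|cv2.inRange(h,(a,smin,vmin),(b,255,255))
    return m
def blobs(img,col,roi,amin=15,**k):
    m=mask(img,col,**k);x0,y0,x1,y1=roi;k2=np.zeros_like(m);k2[y0:y1,x0:x1]=m[y0:y1,x0:x1]
    n,l,s,c=cv2.connectedComponentsWithStats(k2)
    return [(c[i].round(1),s[i].tolist()) for i in range(1,n) if s[i][4]>=amin]
E
python3 - <<'E'
from h import *
t=cv2.imread("pics/top0.png");s=cv2.imread("pics/side0.png")
for c in HUE:
    print(c,"top");[print("  ",b,ray("top",b[0],.012).round(4),ray("top",b[0],.12).round(4),ray("top",b[0],.062).round(4)) for b in blobs(t,c,(200,190,450,265))]
    print(c,"side");[print("  ",b,ray("side",b[0],.012).round(4),ray("side",b[0],.12).round(4),ray("side",b[0],.062).round(4)) for b in blobs(s,c,(270,125,380,345))]
E
```

```text
red top
   (array([431.5, 225.5]), [424, 219, 15, 14, 153]) [ 0.4681 -0.3631] [ 0.4672 -0.3338] [ 0.4677 -0.3496]
   (array([241.1, 229. ]), [238, 226, 7, 7, 43]) [0.4551 0.2306] [0.4554 0.2097] [0.4552 0.2209]
red side
   (array([332.8, 134.9]), [327, 131, 13, 9, 96]) [ 0.4737 -0.5512] [ 0.4679 -0.3253] [ 0.471  -0.4466]
   (array([327.8, 301.6]), [323, 298, 11, 8, 72]) [0.4557 0.2301] [0.4529 0.3256] [0.4544 0.2743]
blue top
   (array([371.9, 204.2]), [366, 198, 13, 13, 137]) [ 0.534  -0.1777] [ 0.5275 -0.164 ] [ 0.531  -0.1714]
   (array([263.8, 231.1]), [261, 228, 7, 7, 34]) [0.4488 0.1597] [0.4496 0.1447] [0.4492 0.1528]
blue side
   (array([308.2, 159.6]), [302, 157, 13, 6, 66]) [ 0.5468 -0.3621] [ 0.5288 -0.1677] [ 0.5385 -0.2721]
   (array([332. , 276.5]), [328, 274, 9, 6, 44]) [0.4499 0.1585] [0.448  0.2659] [0.449  0.2082]
green top
   (array([334.3, 229.2]), [326, 221, 18, 17, 152]) [ 0.4555 -0.0601] [ 0.4557 -0.0564] [ 0.4556 -0.0584]
   (array([422.3, 228.2]), [419, 220, 10, 15, 39]) [ 0.4596 -0.3344] [ 0.4594 -0.3075] [ 0.4595 -0.3219]
   (array([286.1, 233.7]), [284, 231, 6, 6, 27]) [0.441  0.0901] [0.4424 0.081 ] [0.4416 0.0859]
   (array([386. , 245.7]), [378, 237, 18, 18, 199]) [ 0.4049 -0.2209] [ 0.4094 -0.2036] [ 0.4069 -0.2129]
green side
   (array([351.4, 173.7]), [343, 168, 18, 15, 181]) [ 0.4069 -0.2824] [ 0.4123 -0.1013] [ 0.4094 -0.1986]
   (array([332.1, 204.2]), [323, 197, 19, 18, 245]) [ 0.4599 -0.116 ] [0.4564 0.0373] [ 0.4583 -0.045 ]
   (array([335.9, 254.6]), [333, 253, 7, 4, 23]) [0.4435 0.0872] [0.4427 0.2065] [0.4431 0.1424]
yellow top
   (array([218.3, 226.9]), [215, 224, 7, 7, 43]) [0.4614 0.3019] [0.4611 0.2749] [0.4613 0.2894]
yellow side
   (array([302. , 180.5]), [300, 177, 6, 7, 23]) [ 0.5543 -0.2328] [ 0.5351 -0.0601] [ 0.5454 -0.1529]
   (array([322.3, 330. ]), [317, 326, 11, 9, 80]) [0.463  0.3007] [0.4589 0.3844] [0.4611 0.3395]
```

```bash
python3 -m inch '[[3,3,1,0,0,0.14,1],[6,6.5,2,0,0,0.28,1],[9,10,2,0,0,0.42,1],[12,13,2,0,0,0.56,1],[15,16,2,0,0,0.7,1]]' 10
```

```text
t: 0.6
tool_pos: [0.3588, -0.4536, 0.2242]
tool_rot: [-3.14, -0.001, 1.031]
ft_force: [-0.1, -0.7, 0.2]
finger_gap: 0.0942
```

```bash
cat > g.py <<'E'
import sys
from h import *
# usage: g.py x y z -> needed shift (cm) and turn
o=arm.get_obs();p=np.array(o["tool_pos"]);r=R.from_euler("xyz",o["tool_rot"])
T=R.from_euler("xyz",[np.pi,0,1.477])
g=np.array([float(v) for v in sys.argv[1:4]])
print("t",round(o["t"],2),"pos",p.round(4),"gap",round(o["finger_gap"],4),"F",np.round(o["ft_force"],1),"q6",round(o["qpos"][5],2))
print("shift cm",((g-p)*100).round(2),"turn",(T*r.inv()).as_rotvec().round(3))
E
python3 g.py .4676 -.334 .22
```

```text
t 0.6 pos [ 0.3588 -0.4536  0.2242] gap 0.0942 F [-0.1 -0.7  0.2] q6 -0.56
shift cm [10.88 11.96 -0.42] turn [-0.001 -0.002  0.446]
```

```bash
python3 -m inch '[[3,3,0,0,0,0.14,1],[6,6.5,0,0,0,0.28,1],[9,9.5,0,0,0,0.42,1],[10.9,12,-0.4,0,0,0.446,1],[10.9,12,-0.4,0,0,0.446,1]]'; python3 g.py .4676 -.334 .0937;python3 - <<'E'
from h import *
t=optics.grab_frame("top");s=optics.grab_frame("side")
cv2.imwrite("pics/a1.png",np.vstack([cv2.resize(s[80:200,260:400],None,fx=4,fy=4),])) 
E
```

```text
t: 1.1
tool_pos: [0.4692, -0.3304, 0.2192]
tool_rot: [-3.139, -0.002, 1.482]
ft_force: [-0.1, 0.3, 0.1]
finger_gap: 0.0939
t 1.1 pos [ 0.4692 -0.3304  0.2192] gap 0.0939 F [-0.1  0.3  0.1] q6 -0.72
shift cm [ -0.16  -0.36 -12.55] turn [-0.003 -0.003 -0.005]
```

View pics/a1.png

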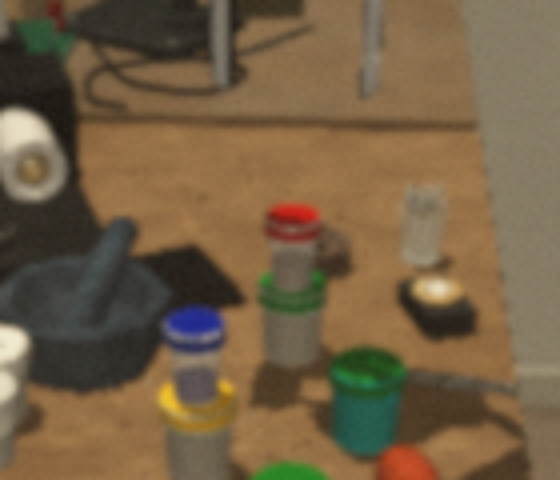

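```bash
python3 -m inch '[[-0.1,-0.4,-2.5,0,0,0,1],[-0.2,-0.4,-5,0,0,0,1],[-0.2,-0.4,-7,0,0,0,1],[-0.2,-0.4,-7,0,0,0,1]]'; python3 g.py .4676 -.334 .0937;python3 - <<'E'
from h import *
s=optics.grab_frame("side")
cv2.imwrite("pics/a2.png",cv2.resize(s[80:200,260:400],None,fx=4,fy=4)) 
E
```

```text
t: 1.6
tool_pos: [0.4632, -0.3369, 0.1464]
tool_rot: [-3.134, -0.005, 1.476]
ft_force: [-0.2, 0.7, -0.4]
finger_gap: 0.0939
t 1.6 pos [ 0.4632 -0.3369  0.1464] gap 0.0939 F [-0.2  0.7 -0.4] q6 -0.73
shift cm [ 0.44  0.29 -5.27] turn [-0.006 -0.007  0.001]
```

View pics/a2.png

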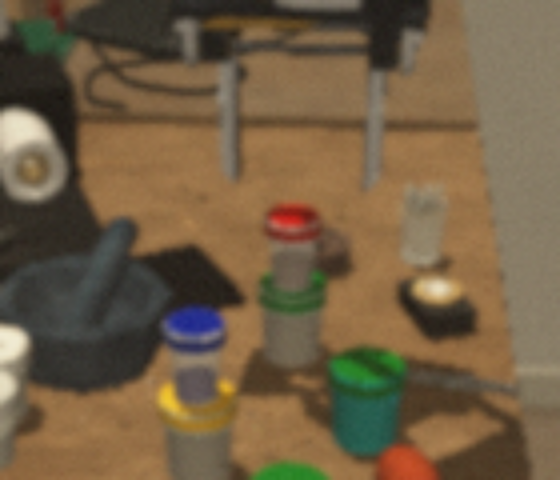

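```bash
python3 -m inch '[[0.4,0.3,-1,0.006,0.007,0,1],[0.4,0.3,-2,0.006,0.007,0,1],[0.4,0.3,-3.5,0.006,0.007,0,1],[0.4,0.3,-3.5,0.006,0.007,0,1],[0.4,0.3,-3.5,0.006,0.007,0,1]]'; python3 g.py .4676 -.334 .0937; python3 g.py .4676 -.334 .0937
```

```text
t: 2.15
tool_pos: [0.468, -0.3344, 0.1129]
tool_rot: [-3.128, -0.009, 1.476]
ft_force: [-0.8, 0.4, 0.1]
finger_gap: 0.094
t 2.15 pos [ 0.468  -0.3344  0.1129] gap 0.094 F [-0.8  0.4  0.1] q6 -0.72
shift cm [-0.04  0.04 -1.92] turn [-0.01  -0.013  0.001]
t 2.15 pos [ 0.468  -0.3344  0.1129] gap 0.094 F [-0.8  0.4  0.1] q6 -0.72
shift cm [-0.04  0.04 -1.92] turn [-0.01  -0.013  0.001]
```

```bash
python3 -m inch '[[0,0,-1,-0.01,-0.013,0,1],[0,0,-1.9,-0.01,-0.013,0,1],[0,0,-1.9,-0.01,-0.013,0,1],[0,0,-1.9,-0.01,-0.013,0,1]]'; python3 g.py .4676 -.334 .0937; 
```

```text
t: 2.55
tool_pos: [0.4681, -0.3344, 0.094]
tool_rot: [-3.142, -0.0, 1.476]
ft_force: [-0.5, -0.2, 0.7]
finger_gap: 0.0941
t 2.55 pos [ 0.4681 -0.3344  0.094 ] gap 0.0941 F [-0.5 -0.2  0.7] q6 -0.72
shift cm [-0.05  0.04 -0.03] turn [-0.    -0.     0.001]
```

Aligned. Close, gently.

```bash
python3 -m inch '[[0,0,0,0,0,0,0.2],[0,0,0,0,0,0,0],[0,0,0,0,0,0,-0.2],[0,0,0,0,0,0,-0.3],[0,0,0,0,0,0,-0.3]]' 10;  python3 -m inch '[[0,0,0,0,0,0,-0.3],[0,0,0,0,0,0,-0.3],[0,0,0,0,0,0,-0.3],[0,0,0,0,0,0,-0.3]]'
```

```text
t: 3.05
tool_pos: [0.4681, -0.3345, 0.0941]
tool_rot: [3.142, 0.0, 1.476]
ft_force: [0.2, -0.7, 0.3]
finger_gap: 0.0573
t: 3.45
tool_pos: [0.4681, -0.3344, 0.0941]
tool_rot: [-3.142, -0.0, 1.476]
ft_force: [-0.3, 0.2, -0.4]
finger_gap: 0.0414
```

```bash
python3 -m inch '[[0,0,0.5,0,0,0,-0.4],[0,0,1.5,0,0,0,-0.4],[0,0,4,0,0,0,-0.4],[0,0,4,0,0,0,-0.4],[0,0,4,0,0,0,-0.4]]' 12; python3 - <<'E'
from h import *
s=optics.grab_frame("side")
cv2.imwrite("pics/a3.png",cv2.resize(s[80:200,260:400],None,fx=4,fy=4)) 
E
```

```text
t: 3.95
tool_pos: [0.4684, -0.3348, 0.1348]
tool_rot: [3.14, 0.001, 1.476]
ft_force: [0.4, 0.8, -0.4]
finger_gap: 0.0413
```

View pics/a3.png

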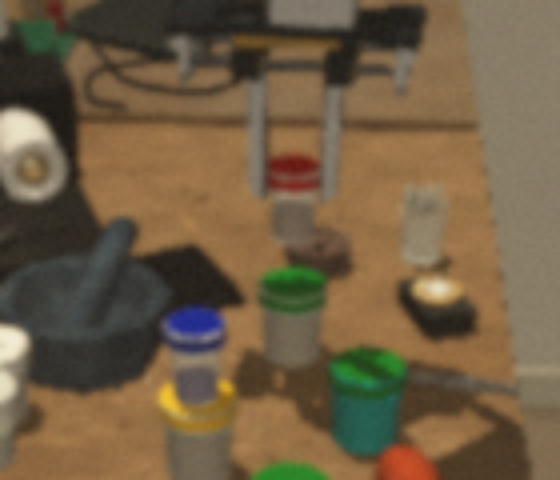

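```bash
python3 - <<'E'
from h import *
C={"yellow":(.5170,.2956),"red":(.5103,.2249),"blue":(.5037,.1543),"green":(.4970,.0836)}
t=cv2.imread("pics/top0.png");s=cv2.imread("pics/side0.png")
h=cv2.cvtColor(t,cv2.COLOR_BGR2HSV)
for n,im in(("top",t),("side",s)):
    k=4;x0,y0,x1,y1=(200,190,310,245) if n=="top" else (260,230,360,355)
    z=cv2.resize(im[y0:y1,x0:x1],None,fx=k,fy=k,interpolation=cv2.INTER_CUBIC)
    ax=np.array([.9956,-.0937]);ay=np.array([.0937,.9956])
    for c in C.values():
        q=[]
        for a,b in((-33,-33),(33,-33),(33,33),(-33,33)):
            p=np.array(c)+ax*a/1e3+ay*b/1e3; q.append((px(n,[*p,.026])-[x0-.5,y0-.5])*k)
        cv2.polylines(z,[np.int32(q)],True,(0,0,255),1)
    cv2.imwrite(f"pics/cells_{n}.png",z)
E
```

```text
(no output)
```

View pics/cells_top.png

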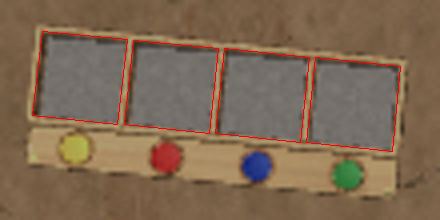

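View pics/cells_side.png

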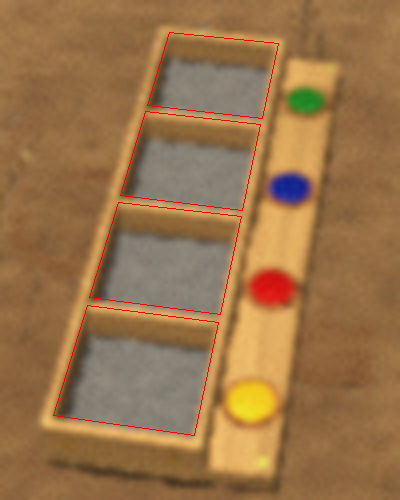

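```bash
python3 g.py .5103 .2249 .2
```

```text
t 4.0 pos [ 0.4679 -0.3343  0.1337] gap 0.0415 F [ 0.8 -1.  -0.9] q6 -0.72
shift cm [ 4.24 55.92  6.63] turn [-0.    -0.     0.001]
```

```bash
python3 -m inch '[[0,1,3,0,0,0,-0.4],[0.5,3,6,0,0,0,-0.4],[1,6,6.6,0,0,0,-0.4],[1.3,9.5,6.6,0,0,0,-0.4],[1.5,13,6.6,0,0,0,-0.4]]'; python3 -m inch '[[0,4,0,0,0,0,-0.4],[0,8,0,0,0,0,-0.4],[1,12,0,0,0,0,-0.4],[1,16,0,0,0,0,-0.4],[1,20,0,0,0,0,-0.4]]'; python3 g.py .5103 .2249 .2
```

```text
t: 4.5
tool_pos: [0.4825, -0.2029, 0.1988]
tool_rot: [-3.14, -0.001, 1.476]
ft_force: [0.2, 0.3, -1.2]
finger_gap: 0.0415
t: 5.0
tool_pos: [0.4917, -0.0012, 0.1975]
tool_rot: [-3.138, -0.001, 1.475]
ft_force: [-0.0, 0.0, -0.6]
finger_gap: 0.0414
t 5.0 pos [ 0.4917 -0.0012  0.1975] gap 0.0414 F [-0.   0.  -0.6] q6 -0.14
shift cm [ 1.86 22.61  0.25] turn [-0.002 -0.003  0.002]
```

```bash
python3 -m inch '[[0.3,4,0,0,0,0,-0.4],[0.6,8,0,0,0,0,-0.4],[1,12,0,0,0,0,-0.4],[1.3,16,0,0,0,0,-0.4],[1.7,20,0,0,0,0,-0.4]]'; python3 -m inch '[[0.1,1.5,0,0,0,0,-0.4],[0.1,2.1,0,0,0,0,-0.4],[0.1,2.1,0,0,0,0,-0.4],[0.1,2.1,0,0,0,0,-0.4]]'; python3 g.py .5103 .2249 .1
```

```text
t: 5.5
tool_pos: [0.5078, 0.2004, 0.196]
tool_rot: [-3.136, -0.001, 1.476]
ft_force: [0.6, -0.4, -0.7]
finger_gap: 0.0411
t: 5.9
tool_pos: [0.5086, 0.2206, 0.1955]
tool_rot: [-3.135, -0.0, 1.475]
ft_force: [-0.6, 0.1, -0.9]
finger_gap: 0.0413
t 5.9 pos [0.5086 0.2206 0.1955] gap 0.0413 F [-0.6  0.1 -0.9] q6 0.3
shift cm [ 0.17  0.43 -9.55] turn [-0.001 -0.006  0.002]
```

```bash
python3 -m inch '[[0.1,0.2,-3,0,-0.003,0,-0.4],[0.2,0.4,-6,-0.001,-0.006,0,-0.4],[0.2,0.4,-9,-0.001,-0.006,0,-0.4],[0.2,0.4,-12,-0.001,-0.006,0,-0.4],[0.2,0.4,-13,-0.001,-0.006,0,-0.4]]';python3 -m inch '[[0,0,0,0,0,0,-0.4],[0,0,0,0,0,0,-0.4]]'; python3 g.py .5103 .2249 .0381; python3 - <<'E'
from h import *
s=optics.grab_frame("side")
cv2.imwrite("pics/a4.png",cv2.resize(s[200:360,240:400],None,fx=3.5,fy=3.5)) 
E
```

```text
t: 6.4
tool_pos: [0.5084, 0.2228, 0.0623]
tool_rot: [-3.136, 0.002, 1.473]
ft_force: [-0.7, -0.4, -0.7]
finger_gap: 0.0412
t: 6.6
tool_pos: [0.5089, 0.2223, 0.063]
tool_rot: [-3.137, 0.002, 1.472]
ft_force: [0.5, -0.6, 0.9]
finger_gap: 0.0414
t 6.6 pos [0.5089 0.2223 0.063 ] gap 0.0414 F [ 0.5 -0.6  0.9] q6 0.31
shift cm [ 0.14  0.26 -2.49] turn [ 0.002 -0.005  0.005]
```

View pics/a4.png

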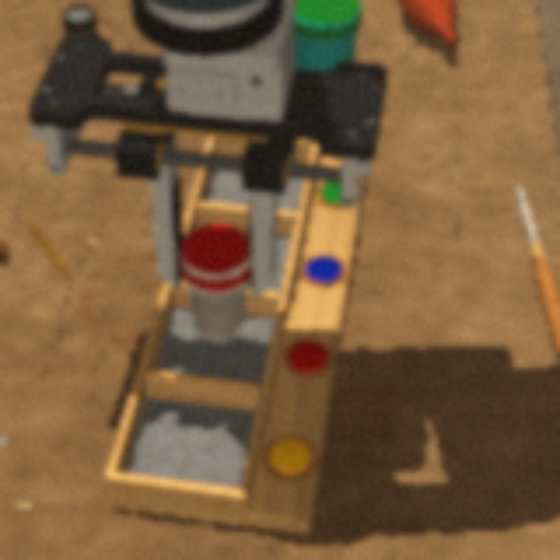

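```bash
python3 -m inch '[[0.1,0.2,-0.7,0,-0.005,0,-0.4],[0.1,0.3,-1.2,0,-0.005,0,-0.4],[0.1,0.3,-1.7,0,-0.005,0,-0.4],[0.1,0.3,-2.0,0,-0.005,0,-0.4],[0.1,0.3,-2.2,0,-0.005,0,-0.4]]'; python3 -m inch '[[0,0,0,0,0,0,-0.4]]'; python3 g.py .5103 .2249 .0381
```

```text
t: 7.15
tool_pos: [0.5102, 0.2256, 0.0413]
tool_rot: [3.141, 0.001, 1.473]
ft_force: [-0.1, -0.7, -0.9]
finger_gap: 0.041
t: 7.25
tool_pos: [0.51, 0.2256, 0.0409]
tool_rot: [3.141, 0.002, 1.473]
ft_force: [-0.3, 0.6, -0.5]
finger_gap: 0.0412
t 7.25 pos [0.51   0.2256 0.0409] gap 0.0412 F [-0.3  0.6 -0.5] q6 0.31
shift cm [ 0.03 -0.07 -0.28] turn [0.002 0.    0.004]
```

```bash
python3 -m inch '[[0,0,-0.1,0,0,0,-0.4],[0,0,-0.2,0,0,0,-0.4],[0,0,-0.25,0,0,0,-0.4],[0,0,-0.25,0,0,0,-0.4]]'; python3 -m inch '[[0,0,0,0,0,0,-0.4]]'
```

```text
t: 7.65
tool_pos: [0.51, 0.2256, 0.0384]
tool_rot: [3.141, 0.002, 1.473]
ft_force: [0.2, 0.7, -0.9]
finger_gap: 0.0417
t: 7.75
tool_pos: [0.5101, 0.2256, 0.0384]
tool_rot: [3.141, 0.002, 1.472]
ft_force: [-0.2, 0.8, -1.1]
finger_gap: 0.0414
```

Continue in 0.5 mm steps until contact shows.

```bash
python3 -m inch '[[0,0,-0.05,0,0,0,-0.4],[0,0,-0.05,0,0,0,-0.4]]'; python3 -m inch '[[0,0,-0.05,0,0,0,-0.4],[0,0,-0.05,0,0,0,-0.4]]'
```

```text
t: 7.95
tool_pos: [0.5102, 0.2256, 0.0381]
tool_rot: [3.141, 0.002, 1.472]
ft_force: [-1.1, 0.4, 0.4]
finger_gap: 0.0415
t: 8.15
tool_pos: [0.5103, 0.2256, 0.038]
tool_rot: [3.141, 0.002, 1.473]
ft_force: [-2.9, -1.3, 4.6]
finger_gap: 0.0415
```

```bash
python3 -m inch '[[0,0,0,0,0,0,0],[0,0,0,0,0,0,0.3],[0,0,0,0,0,0,0.3],[0,0,0,0,0,0,0.4]]'; python3 -m inch '[[0,0,1,0,0,0,0.5],[0,0,3,0,0,0,0.6],[0,0,6,0,0,0,1],[0,0,10,0,0,0,1],[0,0,14,0,0,0,1]]';python3 g.py .5278 -.1645 .2; python3 - <<'E'
from h import *
s=optics.grab_frame("side")
cv2.imwrite("pics/a5.png",cv2.resize(s[110:360,240:400],None,fx=2.4,fy=2.4)) 
E
```

```text
t: 8.55
tool_pos: [0.5102, 0.2256, 0.0379]
tool_rot: [3.141, 0.002, 1.473]
ft_force: [0.7, 0.4, 0.1]
finger_gap: 0.0646
t: 9.05
tool_pos: [0.5099, 0.2255, 0.1797]
tool_rot: [3.141, 0.002, 1.473]
ft_force: [1.4, 0.3, 0.7]
finger_gap: 0.0929
t 9.05 pos [0.5099 0.2255 0.1797] gap 0.0929 F [1.4 0.3 0.7] q6 0.31
shift cm [  1.79 -39.     2.03] turn [0.002 0.    0.004]
```

View pics/a5.png

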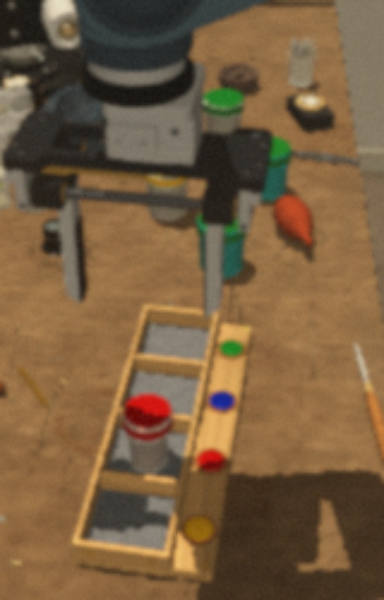

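```bash
python3 -m inch '[[0.2,-4,2,0,0,0,1],[0.4,-9,2,0,0,0,1],[0.6,-13.5,2,0,0,0,1],[0.8,-18,2,0,0,0,1],[1,-22,2,0,0,0,1]]'; python3 -m inch '[[0.2,-4,0,0,0,0,1],[0.4,-9,0,0,0,0,1],[0.7,-13.5,0,0,0,0,1],[0.8,-16.5,0,0,0,0,1],[0.8,-17,0,0,0,0,1]]'; python3 -m inch '[[0,0,0,0,0,0,1],[0,0,0,0,0,0,1]]'; python3 g.py .5278 -.1645 .0937; python3 - <<'E'
from h import *
t=optics.grab_frame("top");s=optics.grab_frame("side")
cv2.imwrite("pics/t6.png",t);cv2.imwrite("pics/s6.png",s)
for b in blobs(s,"blue",(280,130,330,200)): print(b,ray("side",b[0],.12))
for b in blobs(t,"blue",(350,180,400,220)): print(b,ray("top",b[0],.12))
cv2.imwrite("pics/a6.png",np.hstack([cv2.resize(t[150:290,195:445],None,fx=1.6,fy=1.6),cv2.resize(s[80:220,270:390],None,fx=1.6*1,fy=1.6)]))
E
```

```text
t: 9.6
tool_pos: [0.5242, 0.0047, 0.2088]
tool_rot: [3.127, -0.002, 1.472]
ft_force: [0.3, -0.3, 0.1]
finger_gap: 0.0939
t: 10.1
tool_pos: [0.5322, -0.1683, 0.2093]
tool_rot: [3.127, -0.002, 1.468]
ft_force: [0.1, 0.6, 0.3]
finger_gap: 0.0938
t: 10.3
tool_pos: [0.5322, -0.1674, 0.2095]
tool_rot: [3.126, -0.002, 1.469]
ft_force: [-0.5, 0.3, 0.2]
finger_gap: 0.0942
t 10.3 pos [ 0.5322 -0.1674  0.2095] gap 0.0942 F [-0.5  0.3  0.2] q6 -0.41
shift cm [ -0.44   0.29 -11.58] turn [-0.     0.015  0.008]
(array([308.1, 159.4]), [303, 157, 11, 6, 53]) [ 0.52916516 -0.16884146]
(array([370. , 207.5]), [368, 204, 4, 7, 17]) [ 0.51805994 -0.15856025]
```

View pics/a6.png

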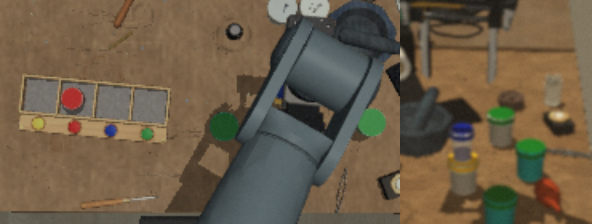

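```bash
python3 -m inch '[[-0.4,0.2,-3,0,0.015,0.008,1],[-0.4,0.2,-6,0,0.015,0.008,1],[-0.4,0.2,-8,0,0.015,0.008,1],[-0.4,0.2,-8,0,0.015,0.008,1],[-0.4,0.2,-8,0,0.015,0.008,1]]'; python3 g.py .528 -.1653 .0937; python3 - <<'E'
from h import *
s=optics.grab_frame("side")
cv2.imwrite("pics/a7.png",cv2.resize(s[110:230,250:390],None,fx=4,fy=4)) 
E
```

```text
t: 10.9
tool_pos: [0.5285, -0.1642, 0.1299]
tool_rot: [3.141, -0.0, 1.479]
ft_force: [0.5, -0.3, 0.5]
finger_gap: 0.0936
t 10.9 pos [ 0.5285 -0.1642  0.1299] gap 0.0936 F [ 0.5 -0.3  0.5] q6 -0.42
shift cm [-0.05 -0.11 -3.62] turn [-0.     0.    -0.002]
```

View pics/a7.png

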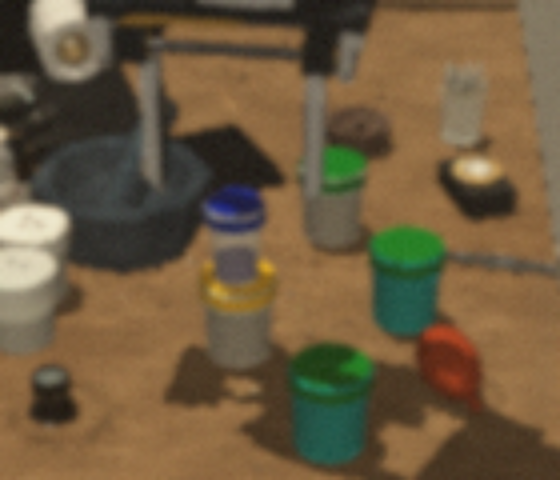

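```bash
python3 -m inch '[[0,-0.1,-1.5,0,0,0,1],[0,-0.1,-2.8,0,0,0,1],[0,-0.1,-3.6,0,0,0,1],[0,-0.1,-3.6,0,0,0,1],[0,-0.1,-3.6,0,0,0,1]]'; python3 g.py .528 -.1653 .0937; python3 -m inch '[[0,0,0,0,0,0,0.2],[0,0,0,0,0,0,0],[0,0,0,0,0,0,-0.2],[0,0,0,0,0,0,-0.3],[0,0,0,0,0,0,-0.3]]' 10;  python3 -m inch '[[0,0,0,0,0,0,-0.3],[0,0,0,0,0,0,-0.3],[0,0,0,0,0,0,-0.3],[0,0,0,0,0,0,-0.4]]'
```

```text
t: 11.45
tool_pos: [0.529, -0.1657, 0.0945]
tool_rot: [3.14, 0.0, 1.479]
ft_force: [0.5, -0.7, -0.1]
finger_gap: 0.0937
t 11.45 pos [ 0.529  -0.1657  0.0945] gap 0.0937 F [ 0.5 -0.7 -0.1] q6 -0.42
shift cm [-0.1   0.04 -0.08] turn [ 0.     0.001 -0.002]
t: 11.95
tool_pos: [0.529, -0.1657, 0.0946]
tool_rot: [3.14, 0.0, 1.479]
ft_force: [-0.3, 0.5, -0.2]
finger_gap: 0.0577
t: 12.35
tool_pos: [0.529, -0.1657, 0.0946]
tool_rot: [3.14, 0.0, 1.479]
ft_force: [0.8, 0.1, 0.8]
finger_gap: 0.0415
```

```bash
python3 -m inch '[[0,0,0.5,0,0,0,-0.4],[0,0,1.5,0,0,0,-0.4],[0,0,4,0,0,0,-0.4],[0,0,7,0,0,0,-0.4],[0,0,10,0,0,0,-0.4]]' 12; python3 -m inch '[[0,0,0,0,0,0,-0.4],[0,0,0,0,0,0,-0.4]]';python3 g.py .5037 .1543 .2;python3 - <<'E'
from h import *
s=optics.grab_frame("side")
cv2.imwrite("pics/a8.png",cv2.resize(s[90:210,250:390],None,fx=4,fy=4)) 
E
```

```text
t: 12.85
tool_pos: [0.5289, -0.1657, 0.1964]
tool_rot: [3.14, 0.0, 1.479]
ft_force: [0.5, 0.1, -0.6]
finger_gap: 0.0414
t: 13.05
tool_pos: [0.5293, -0.1659, 0.1973]
tool_rot: [3.138, 0.001, 1.479]
ft_force: [-0.6, -0.2, -1.2]
finger_gap: 0.0415
t 13.05 pos [ 0.5293 -0.1659  0.1973] gap 0.0415 F [-0.6 -0.2 -1.2] q6 -0.42
shift cm [-2.56 32.02  0.27] turn [ 0.002  0.004 -0.002]
```

View pics/a8.png

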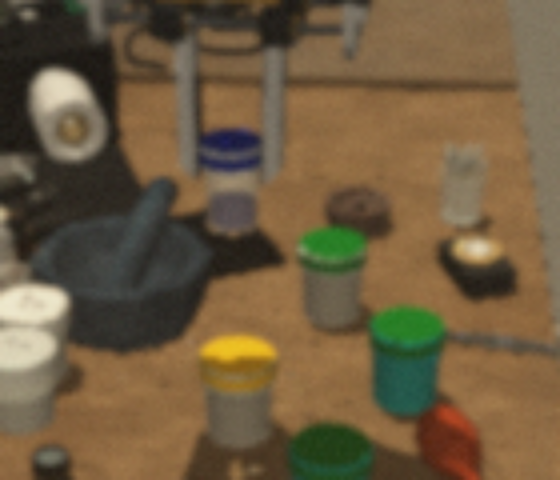

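```bash
python3 -m inch '[[-0.2,2,0,0,0,0,-0.4],[-0.5,5,0,0,0,0,-0.4],[-0.8,9,0,0,0,0,-0.4],[-1.1,13,0,0,0,0,-0.4],[-1.4,17,0,0,0,0,-0.4]]'; python3 -m inch '[[-0.3,4,0,0,0,0,-0.4],[-0.6,8,0,0,0,0,-0.4],[-0.9,11.5,0,0,0,0,-0.4],[-1.2,14,0,0,0,0,-0.4],[-1.2,15,0,0,0,0,-0.4]]';python3 -m inch '[[0,0,0,0,0,0,-0.4],[0,0,0,0,0,0,-0.4]]'; python3 g.py .5037 .1543 .055
```

```text
t: 13.6
tool_pos: [0.513, 0.0061, 0.1936]
tool_rot: [-3.139, -0.0, 1.478]
ft_force: [0.6, 0.3, -0.8]
finger_gap: 0.0413
t: 14.1
tool_pos: [0.4992, 0.1579, 0.1915]
tool_rot: [-3.135, 0.0, 1.481]
ft_force: [-0.2, 0.5, -0.9]
finger_gap: 0.0416
t: 14.3
tool_pos: [0.4987, 0.1572, 0.1903]
tool_rot: [-3.133, 0.001, 1.481]
ft_force: [0.3, -0.1, -0.3]
finger_gap: 0.0415
t 14.3 pos [0.4987 0.1572 0.1903] gap 0.0415 F [ 0.3 -0.1 -0.3] q6 0.18
shift cm [  0.5   -0.29 -13.53] turn [ 0.    -0.008 -0.004]
```

```bash
python3 -m inch '[[0.3,-0.2,-3,0,-0.008,-0.004,-0.4],[0.5,-0.3,-6,0,-0.008,-0.004,-0.4],[0.5,-0.3,-9,0,-0.008,-0.004,-0.4],[0.5,-0.3,-11.5,0,-0.008,-0.004,-0.4],[0.5,-0.3,-12.5,0,-0.008,-0.004,-0.4]]';python3 -m inch '[[0,0,0,0,0,0,-0.4],[0,0,0,0,0,0,-0.4]]'; python3 g.py .5037 .1543 .0386
```

```text
t: 14.8
tool_pos: [0.5019, 0.1527, 0.0623]
tool_rot: [-3.136, 0.001, 1.475]
ft_force: [-0.3, 0.3, -0.1]
finger_gap: 0.0415
t: 15.0
tool_pos: [0.5024, 0.1521, 0.0629]
tool_rot: [-3.137, 0.001, 1.474]
ft_force: [-0.4, 0.4, 0.4]
finger_gap: 0.041
t 15.0 pos [0.5024 0.1521 0.0629] gap 0.041 F [-0.4  0.4  0.4] q6 0.18
shift cm [ 0.13  0.22 -2.43] turn [ 0.001 -0.005  0.003]
```

```bash
python3 -m inch '[[0.1,0.2,-0.7,0,-0.005,0,-0.4],[0.1,0.2,-1.2,0,-0.005,0,-0.4],[0.1,0.2,-1.7,0,-0.005,0,-0.4],[0.1,0.2,-2.1,0,-0.005,0,-0.4],[0.1,0.2,-2.2,0,-0.005,0,-0.4]]'; python3 -m inch '[[0,0,0,0,0,0,-0.4]]'; python3 g.py .5037 .1543 .0386
```

```text
t: 15.5
tool_pos: [0.503, 0.1541, 0.0403]
tool_rot: [-3.141, 0.001, 1.474]
ft_force: [0.2, -0.4, 0.7]
finger_gap: 0.0414
t: 15.6
tool_pos: [0.5029, 0.1541, 0.0401]
tool_rot: [-3.14, 0.001, 1.474]
ft_force: [-0.4, -0.4, 0.7]
finger_gap: 0.0409
t 15.6 pos [0.5029 0.1541 0.0401] gap 0.0409 F [-0.4 -0.4  0.7] q6 0.18
shift cm [ 0.08  0.02 -0.15] turn [ 0.001 -0.001  0.003]
```

```bash
python3 -m inch '[[0,0,-0.07,0,0,0,-0.4],[0,0,-0.13,0,0,0,-0.4],[0,0,-0.13,0,0,0,-0.4]]'; python3 -m inch '[[0,0,-0.05,0,0,0,-0.4],[0,0,-0.05,0,0,0,-0.4]]'; python3 -m inch '[[0,0,-0.03,0,0,0,-0.4],[0,0,-0.03,0,0,0,-0.4]]'
```

```text
t: 15.9
tool_pos: [0.5029, 0.1541, 0.0388]
tool_rot: [-3.14, 0.001, 1.474]
ft_force: [-0.9, 0.6, -0.6]
finger_gap: 0.0414
t: 16.1
tool_pos: [0.5031, 0.1541, 0.0387]
tool_rot: [-3.141, 0.001, 1.474]
ft_force: [-1.6, 0.1, 2.3]
finger_gap: 0.0412
t: 16.3
tool_pos: [0.5031, 0.1542, 0.0386]
tool_rot: [-3.141, 0.001, 1.474]
ft_force: [-1.3, 0.5, 3.9]
finger_gap: 0.0412
```

```bash
python3 -m inch '[[0,0,0,0,0,0,0],[0,0,0,0,0,0,0.3],[0,0,0,0,0,0,0.3],[0,0,0,0,0,0,0.4]]'; python3 -m inch '[[0,0,1,0,0,0,0.5],[0,0,3,0,0,0,0.6],[0,0,6,0,0,0,1],[0,0,9,0,0,0,1],[0,0,12,0,0,0,1]]'; python3 -m inch '[[-0.7,-4,2,0,0,0,1],[-0.7,-8,2,0,0,0,1],[-0.7,-12.5,2,0,0,0,1],[-1,-17,2,0,0,0,1],[-1,-21,2,0,0,0,1]]'; python3 - <<'E'
from h import *
s=optics.grab_frame("side");t=optics.grab_frame("top")
cv2.imwrite("pics/t9.png",t);cv2.imwrite("pics/s9.png",s)
a=cv2.resize(t[150:290,195:495],None,fx=1.8,fy=1.8);b=cv2.resize(s[110:360,240:400],None,fx=1.4,fy=1.4)
b=cv2.copyMakeBorder(b,0,max(0,a.shape[0]-b.shape[0]),0,0,0);a=cv2.copyMakeBorder(a,0,max(0,b.shape[0]-a.shape[0]),0,0,0)
cv2.imwrite("pics/a9.png",np.hstack([a,b]))
for c,r1,r2 in(("yellow",(350,190,400,225),(285,165,325,200)),("green",(405,210,445,240),(315,140,342,185))):
    for b in blobs(t,c,r1): print(c,b,ray("top",b[0],.062))
    for b in blobs(s,c,r2): print(c,b,ray("side",b[0],.062))
E
python3 g.py .4676 -.334 .15
```

```text
t: 16.7
tool_pos: [0.5031, 0.1542, 0.0385]
tool_rot: [-3.14, 0.001, 1.474]
ft_force: [0.8, -0.8, -0.8]
finger_gap: 0.0645
t: 17.2
tool_pos: [0.503, 0.1542, 0.1604]
tool_rot: [-3.141, 0.001, 1.474]
ft_force: [0.6, -0.0, -0.3]
finger_gap: 0.0929
t: 17.7
tool_pos: [0.4928, -0.0577, 0.1814]
tool_rot: [3.141, 0.001, 1.474]
ft_force: [0.8, -0.7, 0.3]
finger_gap: 0.0938
yellow (array([370.7, 199.2]), [366, 198, 11, 4, 18]) [ 0.54604646 -0.16782253]
yellow (array([308.7, 179. ]), [300, 175, 18, 10, 136]) [ 0.52762687 -0.16194413]
green (array([427.1, 226.5]), [419, 219, 16, 16, 159]) [ 0.464629   -0.33634147]
green (array([332.6, 150.3]), [326, 147, 13, 8, 76]) [ 0.4676779 -0.3366393]
t 17.8 pos [ 0.4932 -0.0596  0.1814] gap 0.0942 F [0.4 1.4 0.4] q6 -0.24
shift cm [ -2.56 -27.44  -3.14] turn [0.002 0.001 0.009]
```

View pics/a9.png

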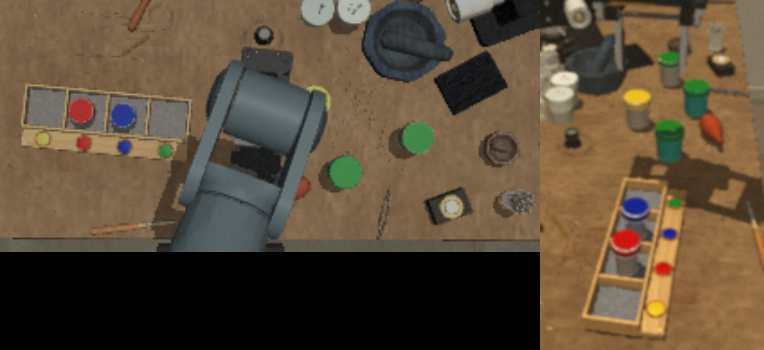

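```bash
python3 - <<'E'
from h import *
for z in (.05,.08,.1,.13): print(z,ray("top",(445,180),z).round(3),ray("side",(291,136),z).round(3))
E
python3 -m inch '[[-0.6,-4,0,0,0,0,1],[-1.2,-8,0,0,0,0,1],[-1.8,-12.5,0,0,0,0,1],[-2.3,-17,0,0,0,0,1],[-2.6,-21,0,0,0,0,1]]'; python3 -m inch '[[0,-3,-0.5,0,0,0,1],[0,-6,-1,0,0,0,1],[0,-6,-2,0,0,0,1],[0,-6,-2,0,0,0,1],[0,-6,-2,0,0,0,1]]';python3 g.py .4668 -.335 .035
```

```text
0.05 [ 0.606 -0.396] [ 0.613 -0.454]
0.08 [ 0.603 -0.387] [ 0.604 -0.392]
0.1 [ 0.6  -0.38] [ 0.598 -0.351]
0.13 [ 0.597 -0.371] [ 0.59  -0.289]
t: 18.3
tool_pos: [0.4671, -0.2707, 0.1821]
tool_rot: [3.14, 0.002, 1.469]
ft_force: [0.7, 0.2, -0.1]
finger_gap: 0.094
t: 18.8
tool_pos: [0.4673, -0.329, 0.1618]
tool_rot: [3.14, 0.001, 1.47]
ft_force: [-0.0, 0.4, 0.2]
finger_gap: 0.0942
t 18.8 pos [ 0.4673 -0.329   0.1618] gap 0.0942 F [-0.   0.4  0.2] q6 -0.71
shift cm [ -0.05  -0.6  -12.68] turn [0.001 0.001 0.007]
```

```bash
python3 -m inch '[[0,-0.4,-2.5,0,0,0.007,1],[0,-0.6,-5,0,0,0.007,1],[0,-0.6,-7,0,0,0.007,1],[0,-0.6,-8,0,0,0.007,1],[0,-0.6,-8,0,0,0.007,1]]';python3 g.py .4668 -.335 .035; python3 - <<'E'
from h import *
s=optics.grab_frame("side")
cv2.imwrite("pics/a10.png",cv2.resize(s[90:210,250:390],None,fx=4,fy=4)) 
E
```

```text
t: 19.3
tool_pos: [0.467, -0.3334, 0.0809]
tool_rot: [-3.141, -0.0, 1.478]
ft_force: [-0.4, -0.1, -0.4]
finger_gap: 0.094
t 19.3 pos [ 0.467  -0.3334  0.0809] gap 0.094 F [-0.4 -0.1 -0.4] q6 -0.72
shift cm [-0.02 -0.16 -4.59] turn [-0.    -0.001 -0.001]
```

View pics/a10.png

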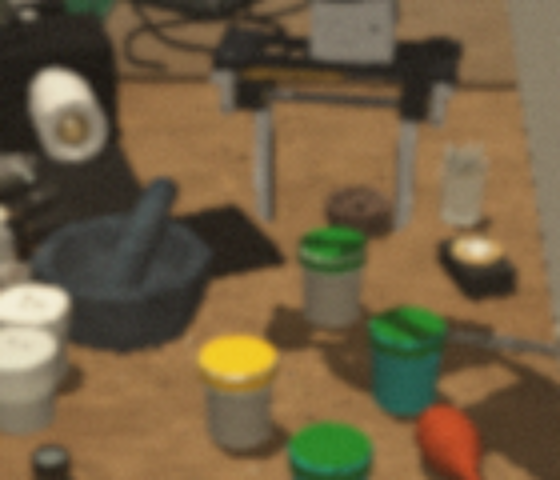

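```bash
python3 -m inch '[[0,-0.1,-1.5,0,0,0,1],[0,-0.1,-3,0,0,0,1],[0,-0.1,-4.2,0,0,0,1],[0,-0.1,-4.6,0,0,0,1],[0,-0.1,-4.6,0,0,0,1]]';python3 g.py .4668 -.335 .035;  python3 -m inch '[[0,0,0,0,0,0,0.4],[0,0,0,0,0,0,0.2],[0,0,0,0,0,0,0],[0,0,0,0,0,0,0],[0,0,0,0,0,0,0]]' 14;  python3 -m inch '[[0,0,0,0,0,0,-0.1],[0,0,0,0,0,0,-0.1],[0,0,0,0,0,0,-0.1]]'
```

```text
t: 19.85
tool_pos: [0.467, -0.3347, 0.0349]
tool_rot: [-3.141, -0.0, 1.478]
ft_force: [0.7, 0.0, 0.4]
finger_gap: 0.0937
t 19.85 pos [ 0.467  -0.3347  0.0349] gap 0.0937 F [0.7 0.  0.4] q6 -0.73
shift cm [-0.02 -0.03  0.01] turn [-0.    -0.    -0.001]
t: 20.35
tool_pos: [0.4671, -0.3349, 0.0352]
tool_rot: [-3.141, 0.0, 1.478]
ft_force: [0.1, 0.4, -0.2]
finger_gap: 0.0575
t: 20.65
tool_pos: [0.4672, -0.3349, 0.0352]
tool_rot: [-3.141, 0.0, 1.478]
ft_force: [0.7, -0.0, -0.1]
finger_gap: 0.0536
```

```bash
python3 -m inch '[[0,0,0.5,0,0,0,-0.2],[0,0,1.5,0,0,0,-0.2],[0,0,4,0,0,0,-0.2],[0,0,8,0,0,0,-0.2],[0,0,12,0,0,0,-0.2]]' 16; python3 -m inch '[[0,0,3,0,0,0,-0.2],[0,2,3.5,0,0,0,-0.2],[0.3,5,3.5,0,0,0,-0.2],[0.6,9,3.5,0,0,0,-0.2],[0.9,13,3.5,0,0,0,-0.2]]'; python3 g.py .497 .0836 .19; python3 - <<'E'
from h import *
s=optics.grab_frame("side")
cv2.imwrite("pics/a11.png",cv2.resize(s[60:210,250:390],None,fx=4,fy=4)) 
E
```

```text
t: 21.15
tool_pos: [0.4668, -0.3345, 0.1568]
tool_rot: [-3.141, -0.0, 1.478]
ft_force: [0.6, -0.8, -1.2]
finger_gap: 0.0533
t: 21.65
tool_pos: [0.4758, -0.2035, 0.1928]
tool_rot: [3.141, 0.0, 1.477]
ft_force: [0.8, 0.3, -1.2]
finger_gap: 0.0531
t 21.65 pos [ 0.4758 -0.2035  0.1928] gap 0.0531 F [ 0.8  0.3 -1.2] q6 -0.53
shift cm [ 2.12 28.71 -0.28] turn [0. 0. 0.]
```

View pics/a11.png

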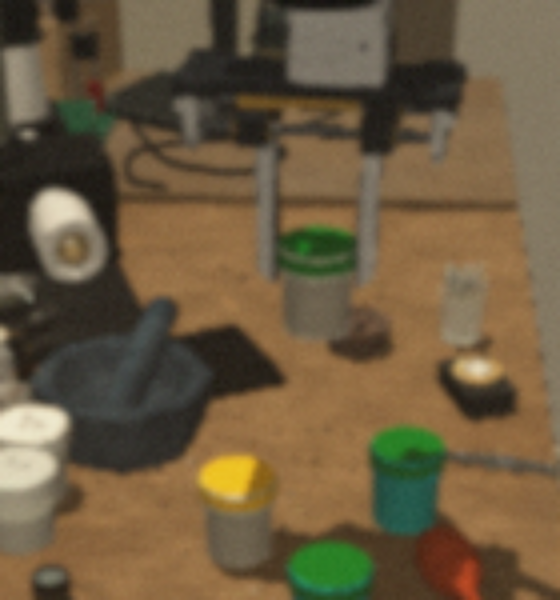

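```bash
python3 -m inch '[[0.3,4,0,0,0,0,-0.2],[0.6,8,0,0,0,0,-0.2],[0.9,12,0,0,0,0,-0.2],[1.2,15.5,0,0,0,0,-0.2],[1.5,19,0,0,0,0,-0.2]]';  python3 -m inch '[[0.3,3.5,0,0,0,0,-0.2],[0.5,6.5,0,0,0,0,-0.2],[0.6,9,0,0,0,0,-0.2],[0.6,9.5,0,0,0,0,-0.2],[0.6,9.5,0,0,0,0,-0.2]]'; python3 -m inch '[[0,0,0,0,0,0,-0.2],[0,0,0,0,0,0,-0.2]]'; python3 g.py .497 .0836 .0662
```

```text
t: 22.2
tool_pos: [0.4909, -0.0068, 0.1933]
tool_rot: [3.141, -0.004, 1.481]
ft_force: [0.8, -0.2, -1.1]
finger_gap: 0.0534
t: 22.7
tool_pos: [0.4969, 0.0884, 0.1937]
tool_rot: [3.14, -0.003, 1.483]
ft_force: [0.6, -0.3, -1.1]
finger_gap: 0.053
t: 22.9
tool_pos: [0.4971, 0.0874, 0.194]
tool_rot: [3.14, -0.003, 1.481]
ft_force: [-0.0, -0.6, -0.8]
finger_gap: 0.0533
t 22.9 pos [0.4971 0.0874 0.194 ] gap 0.0533 F [-0.  -0.6 -0.8] q6 0.04
shift cm [-1.000e-02 -3.800e-01 -1.278e+01] turn [-0.003  0.002 -0.004]
```

```bash
python3 -m inch '[[0,-0.2,-3,-0.003,0.002,-0.004,-0.2],[0,-0.4,-6,-0.003,0.002,-0.004,-0.2],[0,-0.4,-9,-0.003,0.002,-0.004,-0.2],[0,-0.4,-11.5,-0.003,0.002,-0.004,-0.2],[0,-0.4,-12.5,-0.003,0.002,-0.004,-0.2]]';python3 -m inch '[[0,0,0,0,0,0,-0.2],[0,0,0,0,0,0,-0.2]]'; python3 g.py .497 .0836 .0412; python3 - <<'E'
from h import *
s=optics.grab_frame("side")
cv2.imwrite("pics/a12.png",cv2.resize(s[180:340,250:390],None,fx=3.6,fy=3.6)) 
E
```

```text
t: 23.4
tool_pos: [0.4952, 0.0826, 0.0664]
tool_rot: [-3.137, 0.0, 1.476]
ft_force: [-0.7, -0.3, -0.8]
finger_gap: 0.053
t: 23.6
tool_pos: [0.4958, 0.0822, 0.0671]
tool_rot: [-3.138, 0.0, 1.475]
ft_force: [-0.1, 0.9, 0.2]
finger_gap: 0.0534
t 23.6 pos [0.4958 0.0822 0.0671] gap 0.0534 F [-0.1  0.9  0.2] q6 0.03
shift cm [ 0.12  0.14 -2.59] turn [ 0.    -0.004  0.002]
```

View pics/a12.png

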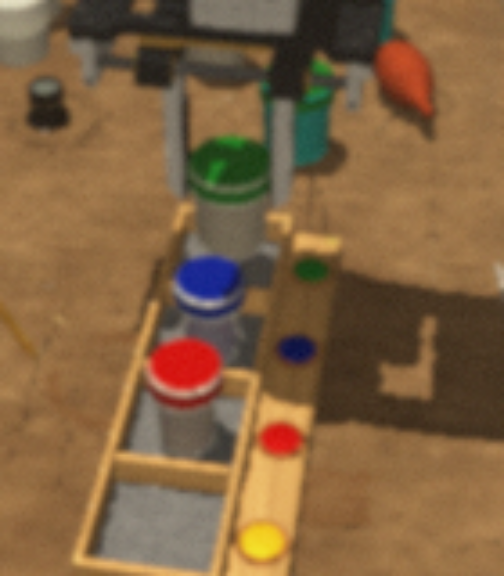

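Centred over the green cell. Lower.

```bash
python3 -m inch '[[0.1,0.1,-0.7,0,-0.004,0,-0.2],[0.1,0.1,-1.3,0,-0.004,0,-0.2],[0.1,0.1,-1.9,0,-0.004,0,-0.2],[0.1,0.1,-2.3,0,-0.004,0,-0.2],[0.1,0.1,-2.4,0,-0.004,0,-0.2]]'; python3 -m inch '[[0,0,0,0,0,0,-0.2]]'; python3 g.py .497 .0836 .0412
```

```text
t: 24.15
tool_pos: [0.4968, 0.0834, 0.0429]
tool_rot: [3.141, 0.0, 1.476]
ft_force: [-1.0, 0.2, -0.6]
finger_gap: 0.0532
t: 24.25
tool_pos: [0.4966, 0.0834, 0.0427]
tool_rot: [-3.141, 0.0, 1.476]
ft_force: [-0.0, 0.0, -0.8]
finger_gap: 0.0532
t 24.25 pos [0.4966 0.0834 0.0427] gap 0.0532 F [-0.   0.  -0.8] q6 0.04
shift cm [ 0.04  0.02 -0.15] turn [ 0.    -0.     0.001]
```

```bash
python3 -m inch '[[0,0,-0.07,0,0,0,-0.2],[0,0,-0.13,0,0,0,-0.2],[0,0,-0.13,0,0,0,-0.2]]'; python3 -m inch '[[0,0,-0.04,0,0,0,-0.2],[0,0,-0.04,0,0,0,-0.2]]'; python3 -m inch '[[0,0,-0.03,0,0,0,-0.2],[0,0,-0.03,0,0,0,-0.2]]'
```

```text
t: 24.55
tool_pos: [0.4967, 0.0834, 0.0415]
tool_rot: [3.142, 0.0, 1.476]
ft_force: [0.8, 0.4, -0.3]
finger_gap: 0.0531
t: 24.75
tool_pos: [0.4968, 0.0834, 0.0412]
tool_rot: [3.141, 0.0, 1.476]
ft_force: [-0.2, -0.3, -1.1]
finger_gap: 0.0532
t: 24.95
tool_pos: [0.4969, 0.0834, 0.0412]
tool_rot: [3.141, 0.0, 1.476]
ft_force: [-1.2, -0.6, 1.5]
finger_gap: 0.053
```

Contact at the expected height. Release, retreat and go to yellow.

```bash
python3 -m inch '[[0,0,-0.02,0,0,0,-0.2],[0,0,-0.02,0,0,0,0.3],[0,0,-0.02,0,0,0,0.6],[0,0,-0.02,0,0,0,0.6],[0,0,-0.02,0,0,0,0.6]]'; python3 -m inch '[[0,0,1,0,0,0,0.8],[0,0,3,0,0,0,1],[0,0,6,0,0,0,1],[0,0,9,0,0,0,1],[0,0,12,0,0,0,1]]'; python3 -m inch '[[0.3,-4,1,0,0,0,1],[0.8,-8,1,0,0,0,1],[1.3,-12.5,1,0,0,0,1],[2,-17,1,0,0,0,1],[2.5,-20,1,0,0,0,1]]'; python3 -m inch '[[0.3,-3,0,0,0,0,1],[0.4,-4,0,0,0,0,1],[0.4,-4,0,0,0,0,1],[0.4,-4,0,0,0,0,1]]'; python3 g.py .528 -.165 .035; python3 - <<'E'
from h import *
s=optics.grab_frame("side")
cv2.imwrite("pics/s13.png",s)
for b in blobs(s,"yellow",(285,165,325,200)): print(b,ray("side",b[0],.062))
cv2.imwrite("pics/a13.png",cv2.resize(s[110:350,240:400],None,fx=2.5,fy=2.5)) 
E
```

```text
t: 25.45
tool_pos: [0.4969, 0.0834, 0.0409]
tool_rot: [3.141, 0.0, 1.476]
ft_force: [-0.0, 0.3, -0.3]
finger_gap: 0.0747
t: 25.95
tool_pos: [0.4969, 0.0834, 0.1628]
tool_rot: [3.141, 0.0, 1.476]
ft_force: [0.9, -0.2, 0.7]
finger_gap: 0.0939
t: 26.45
tool_pos: [0.5222, -0.1193, 0.174]
tool_rot: [3.139, 0.001, 1.474]
ft_force: [0.0, -0.1, -0.3]
finger_gap: 0.0941
t: 26.85
tool_pos: [0.526, -0.1584, 0.174]
tool_rot: [3.139, 0.0, 1.474]
ft_force: [-0.1, 0.1, -0.6]
finger_gap: 0.094
t 26.85 pos [ 0.526  -0.1584  0.174 ] gap 0.094 F [-0.1  0.1 -0.6] q6 -0.4
shift cm [  0.2   -0.66 -13.9 ] turn [0.001 0.002 0.003]
(array([309.9, 177.4]), [301, 175, 17, 6, 80]) [ 0.52500286 -0.17064056]
```

View pics/a13.png

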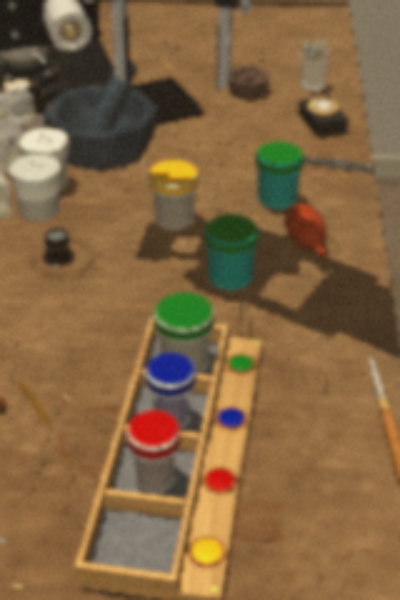

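```bash
python3 -m inch '[[0.2,-0.5,-3,0,0,0.003,1],[0.2,-0.8,-6,0,0,0.003,1],[0.2,-0.8,-8.5,0,0,0.003,1],[0.2,-0.8,-9.5,0,0,0.003,1],[0.2,-0.8,-9.5,0,0,0.003,1]]';python3 g.py .528 -.166 .035; python3 - <<'E'
from h import *
s=optics.grab_frame("side")
cv2.imwrite("pics/a14.png",cv2.resize(s[110:230,250:390],None,fx=4,fy=4)) 
E
```

```text
t: 27.4
tool_pos: [0.5271, -0.1645, 0.0777]
tool_rot: [-3.141, -0.001, 1.479]
ft_force: [-0.4, -0.2, 0.0]
finger_gap: 0.0941
t 27.4 pos [ 0.5271 -0.1645  0.0777] gap 0.0941 F [-0.4 -0.2  0. ] q6 -0.42
shift cm [ 0.09 -0.15 -4.27] turn [-0.001 -0.001 -0.002]
```

View pics/a14.png

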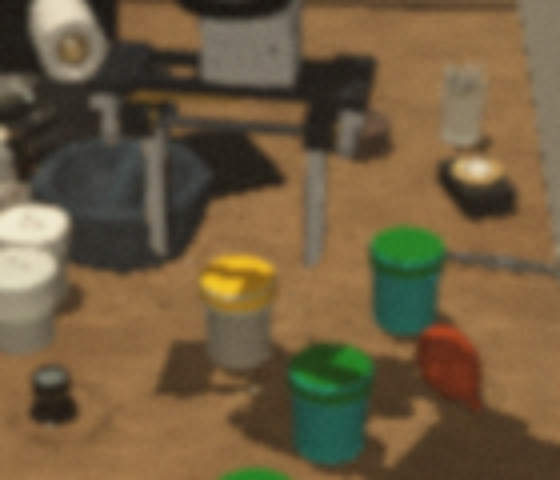

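```bash
python3 -m inch '[[0.1,-0.1,-1.5,0,0,0,1],[0.1,-0.1,-3,0,0,0,1],[0.1,-0.1,-4,0,0,0,1],[0.1,-0.1,-4.3,0,0,0,1],[0.1,-0.1,-4.3,0,0,0,1]]';python3 g.py .528 -.166 .035;  python3 -m inch '[[0,0,0,0,0,0,0.4],[0,0,0,0,0,0,0.2],[0,0,0,0,0,0,0],[0,0,0,0,0,0,0],[0,0,0,0,0,0,0]]' 14;  python3 -m inch '[[0,0,0,0,0,0,-0.1],[0,0,0,0,0,0,-0.1],[0,0,0,0,0,0,-0.1]]'
```

```text
t: 27.95
tool_pos: [0.5286, -0.1661, 0.0353]
tool_rot: [3.141, -0.0, 1.479]
ft_force: [0.4, -0.0, -0.2]
finger_gap: 0.0938
t 27.95 pos [ 0.5286 -0.1661  0.0353] gap 0.0938 F [ 0.4 -0.  -0.2] q6 -0.42
shift cm [-0.06  0.01 -0.03] turn [-0.     0.001 -0.002]
t: 28.45
tool_pos: [0.5287, -0.1661, 0.0355]
tool_rot: [3.141, -0.0, 1.479]
ft_force: [-0.9, 0.3, -0.1]
finger_gap: 0.0575
t: 28.75
tool_pos: [0.5287, -0.1661, 0.0356]
tool_rot: [3.141, -0.0, 1.479]
ft_force: [0.0, -0.6, -0.5]
finger_gap: 0.0532
```

```bash
python3 -m inch '[[0,0,0.5,0,0,0,-0.2],[0,0,1.5,0,0,0,-0.2],[0,0,4,0,0,0,-0.2],[0,0,8,0,0,0,-0.2],[0,0,12,0,0,0,-0.2]]' 16; python3 -m inch '[[0,0,3,0,0,0,-0.2],[0,0,4.5,0,0,0,-0.2],[0,0,4.5,0,0,0,-0.2]]'; python3 g.py .517 .2956 .19; python3 - <<'E'
from h import *
s=optics.grab_frame("side")
cv2.imwrite("pics/a15.png",cv2.resize(s[80:220,250:390],None,fx=4,fy=4)) 
E
```

```text
t: 29.25
tool_pos: [0.5283, -0.1659, 0.1572]
tool_rot: [3.141, -0.001, 1.479]
ft_force: [-0.3, -0.1, -1.1]
finger_gap: 0.053
t: 29.55
tool_pos: [0.5296, -0.1666, 0.205]
tool_rot: [3.136, 0.002, 1.479]
ft_force: [0.5, -0.4, -0.6]
finger_gap: 0.0531
t 29.55 pos [ 0.5296 -0.1666  0.205 ] gap 0.0531 F [ 0.5 -0.4 -0.6] q6 -0.42
shift cm [-1.26 46.22 -1.5 ] turn [ 0.002  0.005 -0.002]
```

View pics/a15.png

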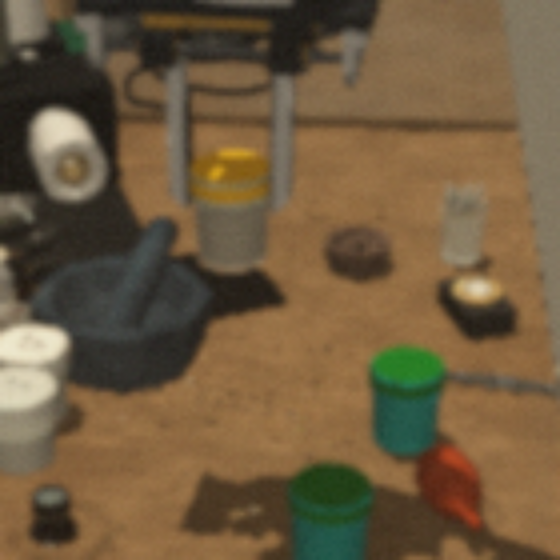

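```bash
python3 -m inch '[[0,2,0,0,0,0,-0.2],[-0.1,5,0,0,0,0,-0.2],[-0.2,9,0,0,0,0,-0.2],[-0.3,13,0,0,0,0,-0.2],[-0.4,17,0,0,0,0,-0.2]]';  python3 -m inch '[[-0.1,4,0,0,0,0,-0.2],[-0.2,8,0,0,0,0,-0.2],[-0.3,12,0,0,0,0,-0.2],[-0.4,16,0,0,0,0,-0.2],[-0.4,19,0,0,0,0,-0.2]]'; python3 -m inch '[[-0.1,3.5,0,0,0,0,-0.2],[-0.2,6.5,0,0,0,0,-0.2],[-0.3,9.5,0,0,0,0,-0.2],[-0.3,9.7,0,0,0,0,-0.2],[-0.3,9.7,0,0,0,0,-0.2]]'; python3 -m inch '[[0,0,0,0,0,0,-0.2],[0,0,0,0,0,0,-0.2]]'; python3 g.py .517 .2956 .0666
```

```text
t: 30.1
tool_pos: [0.5227, 0.0057, 0.1996]
tool_rot: [-3.138, -0.001, 1.478]
ft_force: [0.5, 0.6, -1.1]
finger_gap: 0.053
t: 30.6
tool_pos: [0.5167, 0.1976, 0.1965]
tool_rot: [-3.133, 0.0, 1.48]
ft_force: [0.2, -0.3, -0.4]
finger_gap: 0.0533
t: 31.1
tool_pos: [0.5125, 0.2943, 0.1941]
tool_rot: [-3.13, 0.002, 1.481]
ft_force: [0.6, 0.1, -1.0]
finger_gap: 0.0533
t: 31.3
tool_pos: [0.5121, 0.2931, 0.193]
tool_rot: [-3.128, 0.003, 1.48]
ft_force: [0.5, 0.6, -1.0]
finger_gap: 0.0534
t 31.3 pos [0.5121 0.2931 0.193 ] gap 0.0534 F [ 0.5  0.6 -1. ] q6 0.42
shift cm [  0.49   0.25 -12.64] turn [ 0.002 -0.014 -0.002]
```

```bash
python3 -m inch '[[0.3,0.2,-3,0.002,-0.014,-0.002,-0.2],[0.5,0.3,-6,0.002,-0.014,-0.002,-0.2],[0.5,0.3,-9,0.002,-0.014,-0.002,-0.2],[0.5,0.3,-11.5,0.002,-0.014,-0.002,-0.2],[0.5,0.3,-12.3,0.002,-0.014,-0.002,-0.2]]';python3 -m inch '[[0,0,0,0,0,0,-0.2],[0,0,0,0,0,0,-0.2]]'; python3 g.py .517 .2956 .0416
```

```text
t: 31.8
tool_pos: [0.5151, 0.2944, 0.0668]
tool_rot: [-3.136, 0.003, 1.476]
ft_force: [0.1, 0.5, -0.9]
finger_gap: 0.053
t: 32.0
tool_pos: [0.5157, 0.2941, 0.0676]
tool_rot: [-3.137, 0.002, 1.475]
ft_force: [-0.4, 0.9, -0.7]
finger_gap: 0.0534
t 32.0 pos [0.5157 0.2941 0.0676] gap 0.0534 F [-0.4  0.9 -0.7] q6 0.42
shift cm [ 0.13  0.15 -2.6 ] turn [ 0.002 -0.004  0.002]
```

```bash
python3 -m inch '[[0.1,0.1,-0.7,0.002,-0.004,0,-0.2],[0.1,0.1,-1.3,0.002,-0.004,0,-0.2],[0.1,0.1,-1.9,0.002,-0.004,0,-0.2],[0.1,0.1,-2.3,0.002,-0.004,0,-0.2],[0.1,0.1,-2.4,0.002,-0.004,0,-0.2]]'; python3 -m inch '[[0,0,0,0,0,0,-0.2]]'; python3 g.py .517 .2956 .0416
```

```text
t: 32.5
tool_pos: [0.5163, 0.295, 0.0428]
tool_rot: [-3.14, 0.0, 1.476]
ft_force: [-0.3, 0.5, -1.2]
finger_gap: 0.0532
t: 32.6
tool_pos: [0.5162, 0.295, 0.0426]
tool_rot: [-3.14, 0.001, 1.476]
ft_force: [-0.4, -0.9, -0.3]
finger_gap: 0.0531
t 32.6 pos [0.5162 0.295  0.0426] gap 0.0531 F [-0.4 -0.9 -0.3] q6 0.42
shift cm [ 0.08  0.06 -0.1 ] turn [ 0.    -0.002  0.001]
```

```bash
python3 -m inch '[[0,0,-0.05,0,0,0,-0.2],[0,0,-0.08,0,0,0,-0.2],[0,0,-0.08,0,0,0,-0.2]]'; python3 -m inch '[[0,0,-0.04,0,0,0,-0.2],[0,0,-0.04,0,0,0,-0.2]]'; python3 -m inch '[[0,0,-0.03,0,0,0,-0.2],[0,0,-0.03,0,0,0,-0.2]]'
```

```text
t: 32.9
tool_pos: [0.5163, 0.295, 0.042]
tool_rot: [-3.14, 0.0, 1.476]
ft_force: [-0.0, -0.7, 0.6]
finger_gap: 0.0531
t: 33.1
tool_pos: [0.5164, 0.295, 0.0416]
tool_rot: [-3.14, 0.0, 1.476]
ft_force: [0.6, 0.4, -0.3]
finger_gap: 0.0534
t: 33.3
tool_pos: [0.5164, 0.2951, 0.0416]
tool_rot: [-3.14, 0.0, 1.476]
ft_force: [-1.3, -0.1, 1.2]
finger_gap: 0.0529
```

```bash
python3 -m inch '[[0,0,-0.03,0,0,0,-0.2],[0,0,-0.03,0,0,0,0.3],[0,0,-0.03,0,0,0,0.6],[0,0,-0.03,0,0,0,0.6],[0,0,-0.03,0,0,0,0.6]]'; python3 -m inch '[[0,0,1,0,0,0,0.8],[0,0,3,0,0,0,1],[0,0,6,0,0,0,1],[0,0,10,0,0,0,1],[0,0,14,0,0,0,1]]'; python3 -m inch '[[-1,-4,2,0,0,0,1],[-2,-8,2,0,0,0,1],[-3,-12,2,0,0,0,1],[-3.5,-16,2,0,0,0,1],[-4,-20,2,0,0,0,1]]'; python3 -m inch '[[-1,-4,0,0,0,0,1],[-2,-8,0,0,0,0,1],[-3,-12,0,0,0,0,1],[-3.5,-16,0,0,0,0,1],[-4,-20,0,0,0,0,1]]';python3 -m inch '[[0,-4,0,0,0,0,1],[0,-8,0,0,0,0,1],[0,-12,0,0,0,0,1],[0,-14,0,0,0,0,1],[0,-14,0,0,0,0,1]]';  python3 - <<'E'
from h import *
s=optics.grab_frame("side");t=optics.grab_frame("top")
cv2.imwrite("pics/sz.png",cv2.resize(s[110:360,240:400],None,fx=2.4,fy=2.4));cv2.imwrite("pics/tz.png",cv2.resize(t[150:290,195:495],None,fx=2.66,fy=2.66))
C={"yellow":(.5170,.2956,.068),"red":(.5103,.2249,.064),"blue":(.5037,.1543,.064),"green":(.4970,.0836,.068)}
for c,v in C.items():
    for b in blobs(t,c,(200,190,305,226)): print(c,b[1],(1000*(ray("top",b[0],v[2])-v[:2])).round(1),"mm")
E
```

```text
t: 33.8
tool_pos: [0.5164, 0.2951, 0.0412]
tool_rot: [-3.14, 0.0, 1.476]
ft_force: [1.0, -0.2, -0.4]
finger_gap: 0.0752
t: 34.3
tool_pos: [0.5161, 0.2949, 0.183]
tool_rot: [-3.14, 0.0, 1.476]
ft_force: [0.5, 0.7, -0.1]
finger_gap: 0.0937
t: 34.8
tool_pos: [0.4757, 0.0936, 0.204]
tool_rot: [-3.142, 0.0, 1.476]
ft_force: [0.5, 0.4, -0.0]
finger_gap: 0.094
t: 35.3
tool_pos: [0.4353, -0.108, 0.205]
tool_rot: [3.14, 0.001, 1.476]
ft_force: [0.9, 0.6, 0.6]
finger_gap: 0.0938
t: 35.8
tool_pos: [0.4351, -0.2503, 0.2058]
tool_rot: [3.139, 0.002, 1.473]
ft_force: [0.1, 1.1, 0.4]
finger_gap: 0.0942
yellow [207, 201, 17, 17, 224] [-2.3  2.6] mm
red [233, 205, 13, 13, 133] [-1.2  1.5] mm
blue [257, 208, 13, 12, 123] [-1.9  1.8] mm
green [279, 208, 17, 16, 195] [-1.9 -0.5] mm
```

View pics/tz.png

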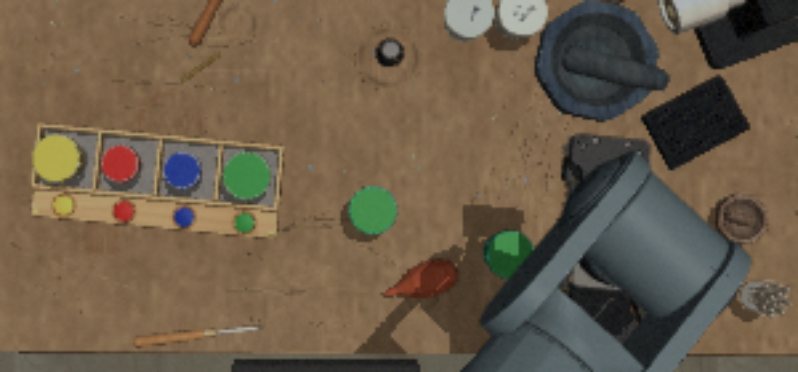

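View pics/sz.png

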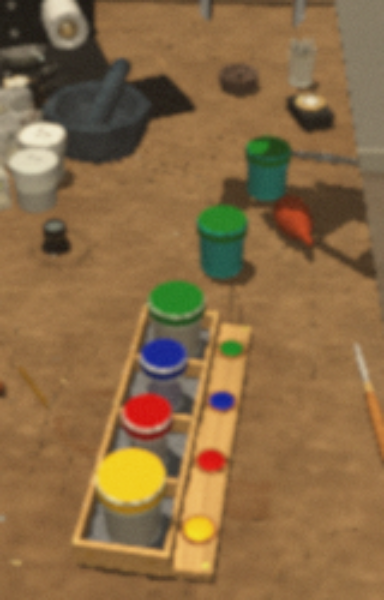

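All four jars stand in their matching cells within 4 mm of centre, and the puffer, loupe and decoys have not moved.

```bash
python3 -c "
from bench import order
print(order.close_job())"
```

```text
the job is handed in; nothing more can be done
None
```

All four jars are in the rack, each in the cell behind its matching chip, and the job is handed in at about 36 s on the robot's clock. I took the stacks apart in the order red, blue, green, yellow. Each jar was gripped by its lid with the jaws along the rack's depth, then lowered in steps of half a millimetre or less until light contact, and only then released.

- **Placement:** the last top view puts each lid within about 4 mm of its cell centre. Contact came at the height expected for the cell floor, with at most 5 N read upward. In the side view all four jars look upright, with no jar on a wall.
- **Left alone:** the puffer, the loupe and the two turquoise-bodied jars look unmoved by eye in both final views. I did not measure their positions against the start. The arm was well clear of the rack at hand-in.
- **Disagreements:** the two cameras differed by up to about 5 mm on the lids and by 1 to 3 mm on the chips, within the slack of the cells. One small tilt correction was first entered with the wrong sign (about 0.01 rad) and put right before the first grasp.

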